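Make up the staining kit and the dilution kit

ROBOT

A 6-joint arm with a two-finger parallel gripper is mounted at the origin on the work surface. World frame = base frame: x ahead of the robot, y to its left, z up, the work surface at z = 0. Lengths are in m, angles in degrees, forces in N, time in s.
With the tool pointing down it reaches from about 0.4 to 0.825 m from the base axis. Payload 7 kg.
Tool frame: the origin (TCP) lies at the very end of the fingers, on their centre line; the grasp point (between the pads) lies 19 mm behind it; z points along the fingers, y is the line along which they close (so a half turn about z gives the same grasp; the last joint's range is limited). The gripper opens to 88 mm and grips with 3 to 60 N. Pads are 19 mm wide; open, the fingers measure 130 mm over their backs; the gripper's body (78 mm by 193 mm) begins 47 mm behind the grasp point.
Start: joints at [87.439, 20.546, 0.682, 0, -70.136, -16.507], TCP at [0.221, 0.638, 0.227] pointing down, gripper open.
Joint ranges: [-176.03, 176.03], [-82.01, 121.73], [-58.28, 71.71], [-173.87, 95.51], [-174.79, -0.11], [-173.66, 173.66]. Speed limits (degrees/s): [136.94, 136.94, 172.46, 180, 180, 180].

INTERFACE

Orientations are given as [roll, pitch, yaw] about the fixed x, y, z axes, in that order (R = Rz(yaw) Ry(pitch) Rx(roll)).
In Python, from plant import ctrl, cams, workorder gives the robot as it stands.
- The arm moves only by the tool play_rows, never from a script. Its argument "motion" is a list of rows, each an object of numbers: "x", "y", "z": the shift along the tool's x, y, z normalised to -1 to 1, where 1 is 0.025 m; "rx", "ry", "rz": the turn, a rotation vector about the tool's x, y, z normalised to -1 to 1, where 1 is 4 degrees. A call has 1 to 20 rows; each row shifts and turns the commanded pose from where the row before left it, along the tool's axes as they then stand; what a row does not reach is not made up. A row lasts 1/8 s, in which the tool goes at most 62.5 mm and 10.7 degrees, less where a joint would pass 70% of its speed; a pose out of reach is approached as far as the arm can. A call with a number of a shift or a turn outside -1 to 1 is refused whole. A call with a gripper value outside its range is refused whole. "fingers" is the opening, from -1 (shut) to 1 (fully open), set as the call begins (left out, the last holds). The fingers move at their own pace and stop on an object; the grip force is fixed at half the most. Time passes only in rows, so rows that do not move let the fingers close. It gives the time, the measured TCP pose, the force, the opening and the grip force at its end, in the units of the state.
- ctrl.get_obs(): the state, without advancing time (a new reading comes with each control period).
- cams.snapshot(name): name is "side" or "top"; returns the picture (480x640x3 uint8, blue, green, red); there is no depth.
- cams.get_calibration(name): a dict with "vertical_fov" (degrees; the focal length in pixels is half the picture's height over the tangent of half this angle, whatever the lens; pixels are square), "cx", "cy" (the principal point, pixels), "position" and "rotation" of the camera in the world. Camera axes: x right, y up, looking along -z (the intrinsics and any distortion apply to the point x, -y, -z); pixel columns grow to the right and rows downward; lengths in m; the calibration is good to about 2 mm. A picture is of the moment at which its call begins. get_calibration takes no time and is no camera call.
- workorder.close_job(): hands the job in; it is judged then, once.
The state is a dict: "clock": time; "joint_pos": joint angles; "qvel": joint speeds; "tau": joint torques, N m; "tool_pos": TCP position; "orientation": TCP orientation; "force": force on the tool from outside, world axes, zero at the start; "moment": the same for the moment, N m; "opening": finger opening in m; "gripper_force": force on a finger pad.
Only numpy, scipy, OpenCV 4.12 (cv2) and the standard library are available. Lean on these libraries where they do the work, as an engineer would, in place of code of your own. Each camera call takes 0.05 s, during which the arm holds its last target. There are 200 camera calls.

TASK

Make up the two assay kits from the stock in the middle of the bench: the blue tray gets the black tube block, the blue-capped bottle and the yellow-capped bottle; the orange tray gets the yellow tip rack and the green-capped bottle. The block and the rack sit down flat in the long bays, and each bottle stands in a square bay of its own (either one of its tray). Keep all the bottles upright throughout, and leave the red-capped bottle, the well plate and the pipette where they are.

Things in the scene. Friction and masses are not known exactly. Their poses are not given: they have to be found in the camera images.
- tray_blue: Blue plastic kit tray, fixed, on either side of the stock (sides may swap): 138 mm (x) by 132 mm (y). Floor 3 mm thick; walls and dividers 4 mm thick, tops 15 mm above the bench. Origin: centre of underside; yaw within 0.35 rad. Long bay 66 (x) by 124 mm (y) inside, centred at x = -32 mm, y = 0. Two square bays for bottles, 60 by 60 mm inside, centred at x = +35 mm, y = +32 and -32 mm.
- tray_orange: Orange plastic kit tray, fixed, on either side of the stock (sides may swap): 138 mm (x) by 132 mm (y). Floor 3 mm thick; walls and dividers 4 mm thick, tops 15 mm above the bench. Origin: centre of underside; yaw within 0.35 rad. Long bay 66 (x) by 124 mm (y) inside, centred at x = -32 mm, y = 0. Two square bays for bottles, 60 by 60 mm inside, centred at x = +35 mm, y = +32 and -32 mm.
- bottle_blue: Reagent bottle with a blue screw cap (31 mm across, 54 to 70 mm up) and a band of the same colour. White plastic, round body 36 mm across, straight from the base to 50 mm up; 70 mm tall in all; 40 to 85 g. Origin: centre of its underside, z up. Starts upright on the bench (z = 0).
- bottle_yellow: Reagent bottle with a yellow screw cap (31 mm across, 54 to 70 mm up) and a band of the same colour. White plastic, round body 36 mm across, straight from the base to 50 mm up; 70 mm tall in all; 40 to 85 g. Origin: centre of its underside, z up. Starts upright on the bench (z = 0).
- bottle_green: Reagent bottle with a green screw cap (31 mm across, 54 to 70 mm up) and a band of the same colour. White plastic, round body 36 mm across, straight from the base to 50 mm up; 70 mm tall in all; 40 to 85 g. Origin: centre of its underside, z up. Starts upright on the bench (z = 0).
- bottle_red: Reagent bottle with a red screw cap (31 mm across, 54 to 70 mm up) and a band of the same colour. White plastic, round body 36 mm across, straight from the base to 50 mm up; 70 mm tall in all; 40 to 85 g. Origin: centre of its underside, z up. Starts upright on the bench (z = 0). Not wanted in either kit: it stays where it stands.
- tip_rack: Yellow pipette-tip rack with rows of small holes and a few clear tips that stand 4 mm out of one end of its top; a solid block 46 mm wide (its x), 76 mm long (its y), 45 mm tall, straight sides. Origin: centre of its underside, z up. Starts upright on the bench (z = 0), long side within 0.3 rad of the base y axis. 75 to 155 g.
- tube_block: Black tube block with 15 white tube lids flush in its top (2 mm proud); a solid block 46 mm wide (its x), 76 mm long (its y), 45 mm tall, straight sides. Origin: centre of its underside, z up. Starts upright on the bench (z = 0), long side within 0.3 rad of the base y axis. 125 to 255 g.
- well_plate: Bystander: clear 96-well plate with blue and pale wells, 86 mm (x) by 128 mm (y), 14 mm tall, loose on the bench beyond a tray. Origin: centre of its underside. Leave alone.
- pipette: Bystander: white and grey hand pipette with yellow ring, lying along its y, 250 mm long (y from -157 to +92 mm), 40 mm wide, 28 mm tall, loose on the bench beyond a tray. Its slim nose is at -y. Origin: on the bench under its body. Leave alone.

How it is judged (in metres and radians):
At the end, for the whole second after the job is handed in: Each thing in its tray on the floor (under 7 mm up): block and rack in the long bays (15 mm across, 30 mm along), bottles in square bays (15 mm each way); all upright within 0.12 rad, at rest, released; red-capped bottle upright within 25 mm of its start (x of tube_block in the frame of tray_blue between -0.047 and -0.017 m and y of tube_block in the frame of tray_blue between -0.03 and 0.03 m and z of tube_block in the frame of tray_blue between -0.003 and 0.007 m and ((x of bottle_blue in the frame of tray_blue between 0.02 and 0.05 m and y of bottle_blue in the frame of tray_blue between -0.047 and -0.017 m and z of bottle_blue in the frame of tray_blue between -0.003 and 0.007 m) or (x of bottle_blue in the frame of tray_blue between 0.02 and 0.05 m and y of bottle_blue in the frame of tray_blue between 0.017 and 0.047 m and z of bottle_blue in the frame of tray_blue between -0.003 and 0.007 m)) and ((x of bottle_yellow in the frame of tray_blue between 0.02 and 0.05 m and y of bottle_yellow in the frame of tray_blue between -0.047 and -0.017 m and z of bottle_yellow in the frame of tray_blue between -0.003 and 0.007 m) or (x of bottle_yellow in the frame of tray_blue between 0.02 and 0.05 m and y of bottle_yellow in the frame of tray_blue between 0.017 and 0.047 m and z of bottle_yellow in the frame of tray_blue between -0.003 and 0.007 m)) and x of tip_rack in the frame of tray_orange between -0.047 and -0.017 m and y of tip_rack in the frame of tray_orange between -0.03 and 0.03 m and z of tip_rack in the frame of tray_orange between -0.003 and 0.007 m and ((x of bottle_green in the frame of tray_orange between 0.02 and 0.05 m and y of bottle_green in the frame of tray_orange between -0.047 and -0.017 m and z of bottle_green in the frame of tray_orange between -0.003 and 0.007 m) or (x of bottle_green in the frame of tray_orange between 0.02 and 0.05 m and y of bottle_green in the frame of tray_orange between 0.017 and 0.047 m and z of bottle_green in the frame of tray_orange between -0.003 and 0.007 m)) and distance of bottle_red from where it was at the start of the episode below 0.025 m and angle between each of bottle_blue, bottle_yellow, bottle_green, bottle_red, tip_rack, tube_block's own z axis and vertical below 0.12 rad and linear speed of each of bottle_blue, bottle_yellow, bottle_green, bottle_red, tip_rack, tube_block below 0.02 m/s and contact force between each of bottle_blue, bottle_yellow, bottle_green, bottle_red, tip_rack, tube_block and the fingers below 0.05 N); the robot touches nothing.
It fails at once if a bottle is tipped over (more than 0.7 rad) (angle between any of bottle_blue, bottle_yellow, bottle_green, bottle_red's own z axis and vertical above 0.7 rad).
It fails at once if the red-capped bottle, the well plate or the pipette is moved by more than 25 mm (distance of any of bottle_red, well_plate, pipette from where it was at the start of the episode above 0.025 m).
It also fails if it takes over 128 s, if anything falls off the work surface, if the arm or the gripper's body presses on something with over 40 N, if the wrist force passes 120 N, or if a joint passes its speed limit or range.

## Working session

There is one attempt and no reset: what is moved stays moved. The work goes in short steps, Python scripts to look and compute and a tool call to move; the robot and the scene stay as the last step left them, time stands still between calls to the robot, and variables do not carry over. Pictures are saved under pics/ and viewed, at most 14 in all, crops included, and the job is handed in when it is done.

Besides the shell and the picture viewer there is one more tool, called as name([rows], argument=value, ...), one row to a line, values as JSON. play_rows: Moves the arm, as the interface text tells. Its arguments: {"type":"object","properties":{"motion":{"type":"array"},"fingers":{"type":"number"}},"required":["motion"]}

```bash
ls; mkdir -p pics; python3 - <<'E'
from plant import ctrl,cams,workorder
import cv2
for n in("top","side"):
    c=cams.get_calibration(n);print(n,c)
    cv2.imwrite(f"pics/{n}0.png",cams.snapshot(n))
print(ctrl.get_obs())
E
```

```text
pics
top {'vertical_fov': 46.496722701474084, 'cx': 325.789586327378, 'cy': 245.28784531241598, 'position': array([ 0.40265858, -0.01256618,  1.14195575]), 'rotation': array([  8.56351732,   1.51427319, -89.46603326])}
side {'vertical_fov': 49.98706191886347, 'cx': 307.24013951971307, 'cy': 242.35604058600742, 'position': array([ 0.30557469, -0.93445482,  0.64618342]), 'rotation': array([ 58.52102089,  -0.33697002, -16.09827393])}
{'clock': 0.1, 'joint_pos': array([ 8.74381258e+01,  2.05876199e+01,  6.38024454e-01, -1.92517815e-02,
       -7.01369556e+01, -1.65058591e+01]), 'qvel': array([-0.00376701, -0.12450231,  0.08099034,  0.03571102,  0.00763566,
        0.06357322]), 'tau': array([-1.60440552e-03, -5.84162557e+01,  2.93751544e+01,  7.01553673e+00,
        1.01635893e-02, -5.32959371e-05]), 'tool_pos': array([0.22039682, 0.63751985, 0.22570078]), 'orientation': array([ 1.79911873e+02, -7.23979720e-03, -1.90742827e+01]), 'force': array([ 0.81326698, -0.8201282 , -0.10227628]), 'moment': array([-0.02472782, -0.0119703 ,  0.01128738]), 'gripper_force': 0.0, 'opening': 0.08767259885773743}
```

View pics/top0.png

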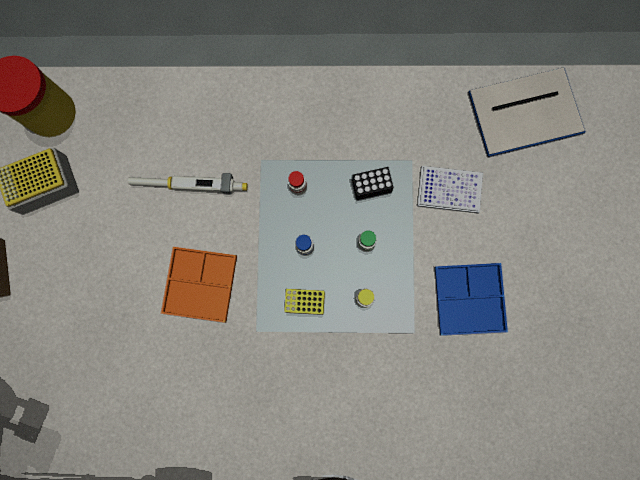

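View pics/side0.png

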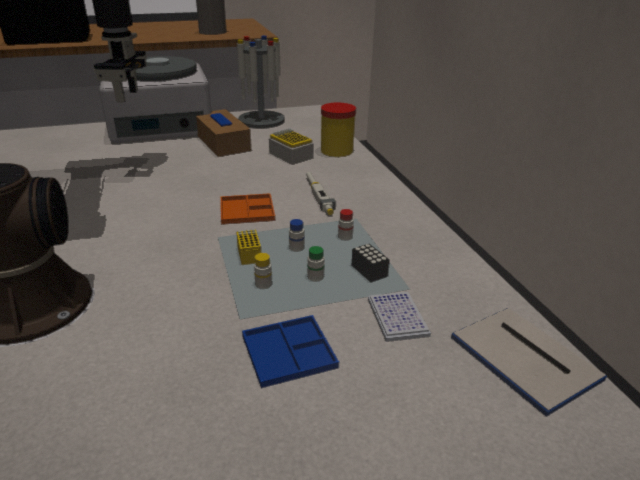

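The top picture shows the orange tray at about (200,284), the blue tray at (471,299), and bottle caps red (296,179), blue (304,242), green (367,239) and yellow (365,297). The black block is at (371,183) and the yellow rack at (305,301). I'll enlarge for corners.

```bash
cat > h.py <<'E'
import numpy as np, cv2
from scipy.spatial.transform import Rotation as Ro
from plant import ctrl,cams
def cal(n):
    c=cams.get_calibration(n); f=240/np.tan(np.radians(c["vertical_fov"]/2))
    return f,c["cx"],c["cy"],np.array(c["position"]),Ro.from_euler("xyz",c["rotation"],degrees=True).as_matrix()
def w(n,u,v,z):
    f,cx,cy,p,R=cal(n); d=R@np.array([(u-cx)/f,-(v-cy)/f,-1.]); return (p+d*(z-p[2])/d[2])
def px(n,P):
    f,cx,cy,p,R=cal(n); q=R.T@(np.array(P)-p); return np.array([cx+f*q[0]/-q[2],cy-f*q[1]/-q[2]])
E
python3 - <<'E'
from h import *
im=cv2.imread("pics/top0.png"); hsv=cv2.cvtColor(im,cv2.COLOR_BGR2HSV)
def crop(n,x,y,wd,hg,s): cv2.imwrite(f"pics/{n}.png",cv2.resize(im[y:y+hg,x:x+wd],None,fx=s,fy=s,interpolation=cv2.INTER_CUBIC))
crop("c1",280,160,120,90,6); crop("c2",280,225,120,95,6)
a=im[240:340,155:245];b=im[255:345,425:515];b=cv2.copyMakeBorder(b,0,10,0,0,cv2.BORDER_CONSTANT)
cv2.imwrite("pics/c3.png",cv2.resize(np.hstack([a,b]),None,fx=4.4,fy=4.4,interpolation=cv2.INTER_CUBIC))
def blob(lo,hi,x0,y0,x1,y1):
    m=np.zeros(im.shape[:2],np.uint8); m[y0:y1,x0:x1]=cv2.inRange(hsv,lo,hi)[y0:y1,x0:x1]
    k,l,s,c=cv2.connectedComponentsWithStats(m); i=1+s[1:,4].argmax(); mm=(l==i).astype(np.uint8)
    return s[i],c[i],cv2.minAreaRect(cv2.findContours(mm,0,1)[0][0])
for nm,lo,hi,r in [("orange",(3,150,60),(18,255,255),(150,230,250,335)),("blue",(105,150,50),(125,255,255),(425,250,520,345)),
 ("cblue",(105,120,50),(125,255,255),(290,225,320,260)),("cgreen",(60,100,40),(90,255,255),(350,220,385,255)),("cyel",(20,90,80),(35,255,255),(350,280,380,310)),("cred",(0,0,0),(0,0,0),None),("rack",(20,90,80),(35,255,255),(280,280,330,320)),("block",(0,0,0),(180,255,60),(345,160,400,205))]:
    if r is None: continue
    s,c,R=blob(lo,hi,*r); print(nm,s,c.round(1),R)
    z=.015 if nm in("orange","blue") else .07 if nm[0]=="c" else .045
    print([w("top",*p,z)[:2].round(4).tolist() for p in cv2.boxPoints(R)], w("top",*(c+0.0),z).round(4))
E
```

```text
orange [ 161  247   75   75 4312] [199.1 284.2] ((198.52243041992188, 283.93011474609375), (66.41455078125, 67.81428527832031), 8.32564926147461)
[[0.4327, 0.351], [0.5698, 0.338], [0.5507, 0.2016], [0.4147, 0.2169]] [0.4909 0.2756 0.015 ]
blue [ 435  263   72   72 4431] [470.  298.9] ((470.6999816894531, 298.6000061035156), (68.61641693115234, 68.0062484741211), 86.8201675415039)
[[0.5306, -0.2018], [0.5391, -0.3381], [0.4027, -0.3405], [0.394, -0.2067]] [ 0.4654 -0.2705  0.015 ]
cblue [296 235  15  15 188] [303.2 242.1] ((303.0, 242.0), (14.0, 14.0), 90.0)
[[0.5838, 0.0756], [0.584, 0.0482], [0.5564, 0.0479], [0.5563, 0.0751]] [0.5699 0.0614 0.07  ]
cgreen [361 231  15  15 188] [367.8 237.9] ((368.0, 238.0), (14.0, 14.0), 90.0)
[[0.5923, -0.051], [0.5925, -0.0782], [0.5649, -0.0781], [0.5648, -0.051]] [ 0.5787 -0.0642  0.07  ]
cyel [358 289  16  16 206] [365.5 296.6] ((365.5, 296.5), (15.0, 15.0), 90.0)
[[0.4795, -0.0452], [0.4797, -0.0739], [0.4511, -0.0738], [0.4509, -0.0453]] [ 0.4652 -0.0596  0.07  ]
rack [285 289  40  25 683] [304.6 301.1] ((304.26239013671875, 301.0138244628906), (38.998653411865234, 23.546358108520508), 3.012787342071533)
[[0.4358, 0.0981], [0.4818, 0.0966], [0.4783, 0.02], [0.4325, 0.0219]] [0.4568 0.0584 0.045 ]
block [351 167  42  34 588] [370.8 185.4] ((371.6291809082031, 183.39324951171875), (26.233612060546875, 39.575279235839844), 77.00537872314453)
[[0.7115, -0.0285], [0.7302, -0.1064], [0.6772, -0.1178], [0.6586, -0.0404]] [ 0.69   -0.0717  0.045 ]
```

View pics/c1.png

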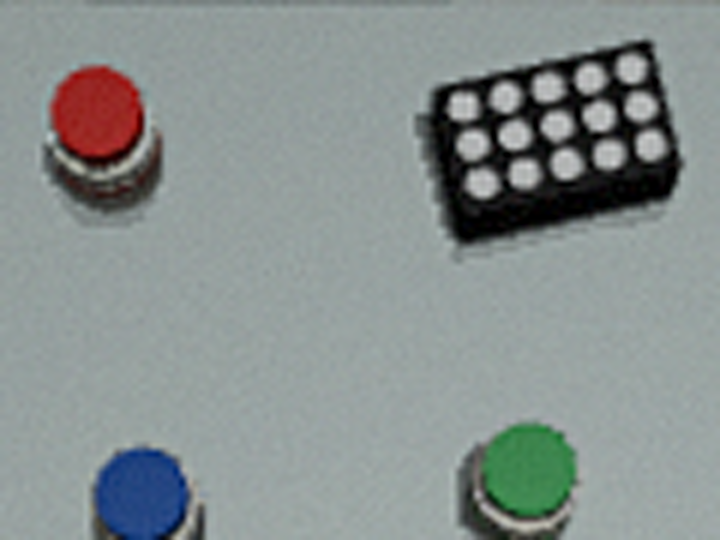

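View pics/c2.png

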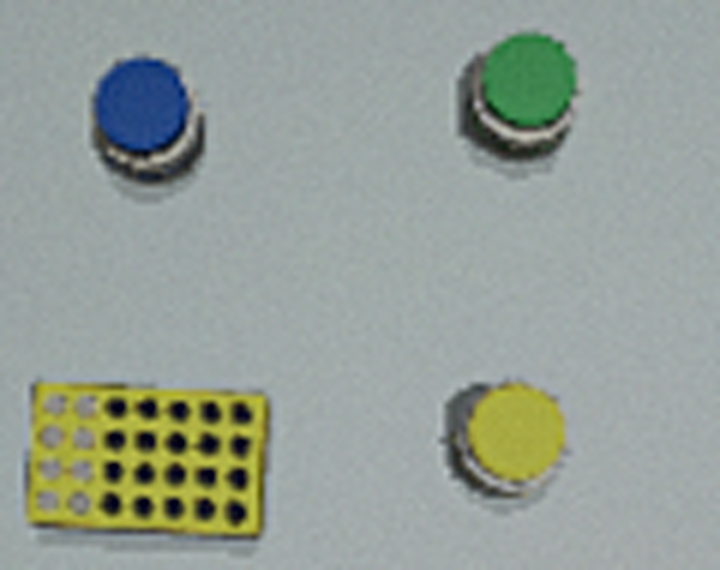

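View pics/c3.png

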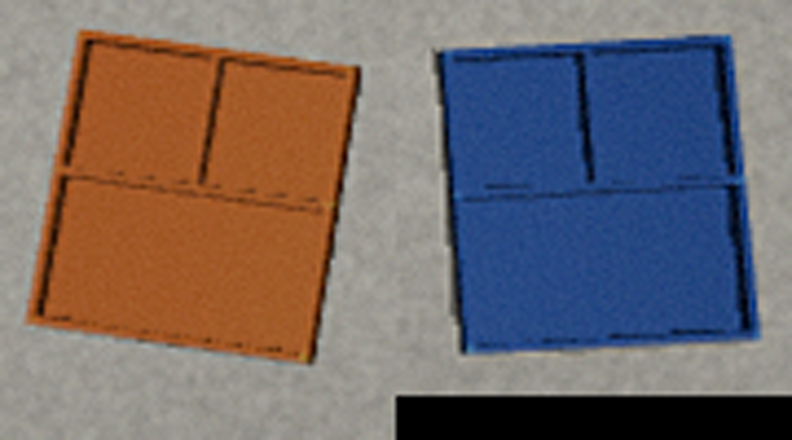

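The crops show the block lids, with corner lids at c1 (463,106), (631,68), (650,145) and (482,184). They also show the rack outline and the tray rims. Next I'll fit poses to these.

```bash
cat > fit.py <<'E'
from h import *
from scipy.optimize import least_squares
import json
def fit(P,M):  # 2D rigid fit: yaw,x,y
    g=lambda q:(M@np.array([[np.cos(q[2]),np.sin(q[2])],[-np.sin(q[2]),np.cos(q[2])]])+q[:2]-P).ravel()
    r=least_squares(g,[*P.mean(0),0]); return r.x,np.abs(r.fun).max()
def pts(L,o,s,z): return np.array([w("top",o[0]+(a+.5)/s-.5,o[1]+(b+.5)/s-.5,z)[:2] for a,b in L])
rect=lambda a,b:np.array([[a,b],[a,-b],[-a,-b],[-a,b]])/2   # TL TR BR BL in image
out={}
for n,L,o,s,z,M in [("orange",[(82,32),(357,66),(309,362),(28,322)],(155,240),4.4,.015,rect(.138,.132)),
 ("blue",[(442,48),(730,37),(760,338),(464,352)],(425-90,255),4.4,.015,rect(.138,.132)),
 ("rack",[(38,382),(268,395),(262,536),(30,524)],(280,225),6,.045,rect(.046,.076))]:
    q,e=fit(pts(L,o,s,z),M); out[n]=q.tolist(); print(n,q.round(4),np.degrees(q[2]).round(1),e.round(4))
P=pts([(463,106),(631,68),(650,145),(482,184),(557,126)],(280,160),6,.047)
d=P[0]-P[1]+P[3]-P[2]; out["block"]=[*P.mean(0),np.arctan2(-d[0],d[1])]; print("block",np.round(out["block"],4))
for n,c in [("b",(303.2,242.1)),("g",(367.8,237.9)),("y",(365.5,296.6)),("r",(280+97/6,160+112/6))]: out[n]=w("top",*c,.07)[:2].tolist()+[0]; print(n,out[n])
for t in("orange","blue"):
    x,y,a=out[t];R=np.array([[np.cos(a),-np.sin(a)],[np.sin(a),np.cos(a)]])
    for k,v in dict(long=(-.032,0),p=(.035,.032),m=(.035,-.032)).items(): out[t+k]=[*(R@v+[x,y]),a]
json.dump(out,open("poses.json","w"))
E
cat >> h.py <<'E'
def go(x,y,yaw=None,z=None):
    """print remaining tool-frame shift (units of 25 mm) and turn (units of 4 deg) after which axes are at yaw"""
    o=ctrl.get_obs(); p=o["tool_pos"]; ya=o["orientation"][2]; yaw=ya if yaw is None else yaw
    d=np.array([x,y])-p[:2]
    for nm,t in(("now",ya),("after turn",yaw)):
        t=np.radians(t); print(nm,"x %.2f y %.2f"%(d@[np.cos(t),np.sin(t)]/.025,d@[np.sin(t),-np.cos(t)]/.025),end="  ")
    dy=(yaw-ya+180)%360-180
    print("rz %.2f"%(-dy/4),"z %.2f"%(0 if z is None else (p[2]-z)/.025), "at",p.round(4),"rpy",o["orientation"].round(1),"j",o["joint_pos"].round(0),"op %.3f"%o["opening"],"t",o["clock"])
E
python3 fit.py; python3 -c "
from h import *; import json
q=json.load(open('poses.json'))['rack']; go(q[0],q[1],-90+np.degrees(q[2]),.13)"
```

```text
orange [ 0.4917  0.2765 -0.1274] -7.3 0.0014
blue [ 0.4665 -0.2718  0.0537] 3.1 0.001
rack [ 0.4569  0.0587 -0.0428] -2.5 0.0004
block [ 0.6997 -0.0746  0.2339]
b [0.5698987612414158, 0.06128247816451453, 0]
g [0.5788008661125844, -0.06416337295822748, 0]
y [0.46510795578055325, -0.059563905746157234, 0]
r [0.696905822070318, 0.07717527484277814, 0]
now x 16.51 y 18.79  after turn x 22.73 y -10.44  rz 18.34 z 3.83 at [0.2204 0.6375 0.2257] rpy [179.9  -0.  -19.1] j [ 87.  21.   1.  -0. -70. -17.] op 0.088 t 0.1
```

play_rows([
  {"rz": 0.9, "z": 0.1},
  {"rz": 0.95, "z": 0.2},
  {"rz": 0.95, "z": 0.2},
  {"rz": 0.95, "z": 0.2},
  {"rz": 0.95, "z": 0.2},
  {"rz": 0.95, "z": 0.2},
  {"rz": 0.95, "z": 0.2},
  {"rz": 0.95, "z": 0.2},
  {"rz": 0.95, "z": 0.2},
  {"rz": 0.95, "z": 0.2},
  {"rz": 0.95, "z": 0.2},
  {"rz": 0.95, "z": 0.2},
  {"rz": 0.95, "z": 0.2},
  {"rz": 0.95, "z": 0.2},
  {"rz": 0.95, "z": 0.2},
  {"rz": 0.95, "z": 0.2},
  {"rz": 0.95, "z": 0.2},
  {"rz": 0.95, "z": 0.2},
  {"rz": 0.95, "z": 0.2},
  {"rz": 0.34},
], fingers=0.5)

```text
$.motion[0]: bad value
```

```bash
cat > g.py <<'E'
import sys,json
from h import *
q=json.load(open('poses.json'))
def main(n,off,z,dx=0,dy=0):
    p=q[n]; go(p[0]+float(dx),p[1]+float(dy),-90+np.degrees(p[2])+float(off),float(z))
main(*sys.argv[1:])
E
python3 g.py rack 0 .13
```

```text
now x 16.51 y 18.79  after turn x 22.73 y -10.44  rz 18.34 z 3.83 at [0.2204 0.6375 0.2257] rpy [179.9  -0.  -19.1] j [ 87.  21.   1.  -0. -70. -17.] op 0.088 t 0.1
```

play_rows([
  {"x": 0, "y": 0, "z": 0.1, "rx": 0, "ry": 0, "rz": 0.9},
  {"x": 0, "y": 0, "z": 0.2, "rx": 0, "ry": 0, "rz": 0.95},
  {"x": 0, "y": 0, "z": 0.2, "rx": 0, "ry": 0, "rz": 0.95},
  {"x": 0, "y": 0, "z": 0.2, "rx": 0, "ry": 0, "rz": 0.95},
  {"x": 0, "y": 0, "z": 0.2, "rx": 0, "ry": 0, "rz": 0.95},
  {"x": 0, "y": 0, "z": 0.2, "rx": 0, "ry": 0, "rz": 0.95},
  {"x": 0, "y": 0, "z": 0.2, "rx": 0, "ry": 0, "rz": 0.95},
  {"x": 0, "y": 0, "z": 0.2, "rx": 0, "ry": 0, "rz": 0.95},
  {"x": 0, "y": 0, "z": 0.2, "rx": 0, "ry": 0, "rz": 0.95},
  {"x": 0, "y": 0, "z": 0.2, "rx": 0, "ry": 0, "rz": 0.95},
  {"x": 0, "y": 0, "z": 0.2, "rx": 0, "ry": 0, "rz": 0.95},
  {"x": 0, "y": 0, "z": 0.2, "rx": 0, "ry": 0, "rz": 0.95},
  {"x": 0, "y": 0, "z": 0.2, "rx": 0, "ry": 0, "rz": 0.95},
  {"x": 0, "y": 0, "z": 0.2, "rx": 0, "ry": 0, "rz": 0.95},
  {"x": 0, "y": 0, "z": 0.2, "rx": 0, "ry": 0, "rz": 0.95},
  {"x": 0, "y": 0, "z": 0.2, "rx": 0, "ry": 0, "rz": 0.95},
  {"x": 0, "y": 0, "z": 0.2, "rx": 0, "ry": 0, "rz": 0.95},
  {"x": 0, "y": 0, "z": 0.2, "rx": 0, "ry": 0, "rz": 0.95},
  {"x": 0, "y": 0, "z": 0.2, "rx": 0, "ry": 0, "rz": 0.95},
  {"x": 0, "y": 0, "z": 0, "rx": 0, "ry": 0, "rz": 0.34},
], fingers=0.5)

```text
clock: 2.6
tool_pos: [0.2204, 0.6374, 0.1332]
orientation: [180.0, -0.1, -92.5]
force: [0.2, 0.0, -0.4]
opening: 0.0657
gripper_force: 0.0
```

```bash
python3 g.py rack 0 .13
```

```text
now x 22.72 y -10.45  after turn x 22.72 y -10.44  rz -0.01 z 0.13 at [0.2204 0.6374 0.1332] rpy [ 1.80e+02 -1.00e-01 -9.25e+01] j [ 87.  24.  -6.  -0. -60. -90.] op 0.066 t 2.6
```

play_rows([
  {"x": 0.5, "y": -0.25, "z": 0, "rx": 0, "ry": 0, "rz": 0},
  {"x": 0.95, "y": -0.44, "z": 0, "rx": 0, "ry": 0, "rz": 0},
  {"x": 0.95, "y": -0.44, "z": 0, "rx": 0, "ry": 0, "rz": 0},
  {"x": 0.95, "y": -0.44, "z": 0, "rx": 0, "ry": 0, "rz": 0},
  {"x": 0.95, "y": -0.44, "z": 0, "rx": 0, "ry": 0, "rz": 0},
  {"x": 0.95, "y": -0.44, "z": 0, "rx": 0, "ry": 0, "rz": 0},
  {"x": 0.95, "y": -0.44, "z": 0, "rx": 0, "ry": 0, "rz": 0},
  {"x": 0.95, "y": -0.44, "z": 0, "rx": 0, "ry": 0, "rz": 0},
  {"x": 0.95, "y": -0.44, "z": 0, "rx": 0, "ry": 0, "rz": 0},
  {"x": 0.95, "y": -0.44, "z": 0, "rx": 0, "ry": 0, "rz": 0},
  {"x": 0.95, "y": -0.44, "z": 0, "rx": 0, "ry": 0, "rz": 0},
  {"x": 0.95, "y": -0.44, "z": 0, "rx": 0, "ry": 0, "rz": 0},
  {"x": 0.95, "y": -0.44, "z": 0, "rx": 0, "ry": 0, "rz": 0},
  {"x": 0.95, "y": -0.44, "z": 0, "rx": 0, "ry": 0, "rz": 0},
  {"x": 0.95, "y": -0.44, "z": 0, "rx": 0, "ry": 0, "rz": 0},
  {"x": 0.95, "y": -0.44, "z": 0, "rx": 0, "ry": 0, "rz": 0},
  {"x": 0.95, "y": -0.44, "z": 0, "rx": 0, "ry": 0, "rz": 0},
  {"x": 0.95, "y": -0.44, "z": 0, "rx": 0, "ry": 0, "rz": 0},
  {"x": 0.95, "y": -0.44, "z": 0, "rx": 0, "ry": 0, "rz": 0},
  {"x": 0.95, "y": -0.44, "z": 0, "rx": 0, "ry": 0, "rz": 0},
])

```text
clock: 5.1
tool_pos: [0.4162, 0.1638, 0.1341]
orientation: [-180.0, 0.0, -92.4]
force: [-0.4, 0.8, 0.3]
opening: 0.0658
gripper_force: 0.0
```

```bash
python3 g.py rack 0 .018
```

```text
now x 4.13 y -1.80  after turn x 4.13 y -1.81  rz 0.01 z 4.65 at [0.4162 0.1638 0.1341] rpy [-180.     0.   -92.4] j [ 47.   4. -34.   0. -52. -49.] op 0.066 t 5.1
```

play_rows([
  {"x": 0.9, "y": -0.4, "z": 0, "rx": 0, "ry": 0, "rz": 0},
  {"x": 0.9, "y": -0.4, "z": 0, "rx": 0, "ry": 0, "rz": 0},
  {"x": 0.9, "y": -0.4, "z": 0, "rx": 0, "ry": 0, "rz": 0},
  {"x": 0.9, "y": -0.4, "z": 0, "rx": 0, "ry": 0, "rz": 0},
  {"x": 0.53, "y": -0.2, "z": 0, "rx": 0, "ry": 0, "rz": 0},
  {"x": 0, "y": 0, "z": 0.5, "rx": 0, "ry": 0, "rz": 0},
  {"x": 0, "y": 0, "z": 0.9, "rx": 0, "ry": 0, "rz": 0},
  {"x": 0, "y": 0, "z": 0.9, "rx": 0, "ry": 0, "rz": 0},
  {"x": 0, "y": 0, "z": 0.9, "rx": 0, "ry": 0, "rz": 0},
  {"x": 0, "y": 0, "z": 0.9, "rx": 0, "ry": 0, "rz": 0},
  {"x": 0, "y": 0, "z": 0.5, "rx": 0, "ry": 0, "rz": 0},
  {"x": 0, "y": 0, "z": 0, "rx": 0, "ry": 0, "rz": 0},
])

```text
clock: 6.6
tool_pos: [0.4558, 0.0603, 0.0182]
orientation: [179.9, -0.1, -92.4]
force: [-0.1, -0.1, 0.2]
opening: 0.0654
gripper_force: 0.0
```

```bash
python3 g.py rack 0 .018; python3 -c "
from h import *
a=cams.snapshot('top')[225:345,250:410]; cv2.imwrite('pics/t1.png',cv2.resize(a,None,fx=4,fy=4,interpolation=cv2.INTER_CUBIC))"
```

```text
now x 0.06 y -0.05  after turn x 0.06 y -0.05  rz 0.01 z 0.01 at [0.4558 0.0603 0.0182] rpy [ 1.799e+02 -1.000e-01 -9.240e+01] j [ 32.  15. -41.  -0. -34. -35.] op 0.065 t 6.6
```

View pics/t1.png

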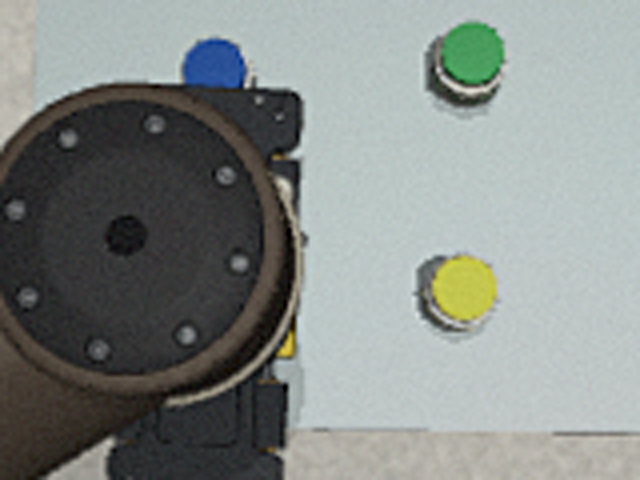

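The fingers straddle the rack and the neighbouring bottles have not moved (yellow cap at crop (463,288)). Next: close and lift.

play_rows([
  {"x": 0, "y": 0, "z": 0, "rx": 0, "ry": 0, "rz": 0},
  {"x": 0, "y": 0, "z": 0, "rx": 0, "ry": 0, "rz": 0},
  {"x": 0, "y": 0, "z": 0, "rx": 0, "ry": 0, "rz": 0},
  {"x": 0, "y": 0, "z": 0, "rx": 0, "ry": 0, "rz": 0},
  {"x": 0, "y": 0, "z": 0, "rx": 0, "ry": 0, "rz": 0},
  {"x": 0, "y": 0, "z": -0.3, "rx": 0, "ry": 0, "rz": 0},
  {"x": 0, "y": 0, "z": -0.8, "rx": 0, "ry": 0, "rz": 0.3},
  {"x": 0, "y": 0, "z": -0.9, "rx": 0, "ry": 0, "rz": 0.3},
  {"x": 0, "y": 0, "z": -0.9, "rx": 0, "ry": 0, "rz": 0.3},
  {"x": 0, "y": 0, "z": -0.9, "rx": 0, "ry": 0, "rz": 0.3},
  {"x": 0, "y": 0, "z": -0.5, "rx": 0, "ry": 0, "rz": 0},
], fingers=-1)

```text
clock: 8.02
tool_pos: [0.4568, 0.0606, 0.1279]
orientation: [-179.9, 0.1, -97.2]
force: [0.6, -0.2, -1.1]
opening: 0.0458
gripper_force: 30.0
```

```bash
python3 g.py orangelong 0 .023
```

```text
now x -8.74 y 0.98  after turn x -8.74 y 0.99  rz 0.02 z 4.20 at [0.4568 0.0606 0.1279] rpy [-1.799e+02  1.000e-01 -9.720e+01] j [ 32.   6. -33.   0. -51. -39.] op 0.046 t 8.025
```

play_rows([
  {"x": -0.45, "y": 0.05, "z": 0, "rx": 0, "ry": 0, "rz": 0},
  {"x": -0.9, "y": 0.1, "z": 0, "rx": 0, "ry": 0, "rz": 0},
  {"x": -0.9, "y": 0.1, "z": 0, "rx": 0, "ry": 0, "rz": 0},
  {"x": -0.9, "y": 0.1, "z": 0, "rx": 0, "ry": 0, "rz": 0},
  {"x": -0.9, "y": 0.1, "z": 0, "rx": 0, "ry": 0, "rz": 0},
  {"x": -0.9, "y": 0.1, "z": 0, "rx": 0, "ry": 0, "rz": 0},
  {"x": -0.9, "y": 0.1, "z": 0, "rx": 0, "ry": 0, "rz": 0},
  {"x": -0.9, "y": 0.1, "z": 0, "rx": 0, "ry": 0, "rz": 0},
  {"x": -0.9, "y": 0.1, "z": 0, "rx": 0, "ry": 0, "rz": 0},
  {"x": -0.9, "y": 0.1, "z": 0, "rx": 0, "ry": 0, "rz": 0},
  {"x": -0.2, "y": 0.04, "z": 0.2, "rx": 0, "ry": 0, "rz": 0},
  {"x": 0, "y": 0, "z": 0.7, "rx": 0, "ry": 0, "rz": 0},
  {"x": 0, "y": 0, "z": 0.8, "rx": 0, "ry": 0, "rz": 0},
  {"x": 0, "y": 0, "z": 0.8, "rx": 0, "ry": 0, "rz": 0},
  {"x": 0, "y": 0, "z": 0.8, "rx": 0, "ry": 0, "rz": 0},
  {"x": 0, "y": 0, "z": 0.5, "rx": 0, "ry": 0, "rz": 0},
  {"x": 0, "y": 0, "z": 0.2, "rx": 0, "ry": 0, "rz": 0},
  {"x": 0, "y": 0, "z": 0, "rx": 0, "ry": 0, "rz": 0},
])

```text
clock: 10.28
tool_pos: [0.4596, 0.2805, 0.0266]
orientation: [180.0, -0.0, -97.2]
force: [0.3, -0.8, -0.8]
opening: 0.0457
gripper_force: 30.0
```

```bash
python3 g.py orangelong 0 .0215; python3 -c "
from h import *
print(ctrl.get_obs()['force'])
a=cams.snapshot('side')[170:250,200:300]; cv2.imwrite('pics/s1.png',cv2.resize(a,None,fx=6,fy=6,interpolation=cv2.INTER_CUBIC))"
```

```text
now x -0.00 y -0.02  after turn x -0.00 y -0.02  rz 0.02 z 0.20 at [0.4596 0.2805 0.0266] rpy [180.   -0.  -97.2] j [ 52.  20. -30.   0. -39. -60.] op 0.046 t 10.275
[ 0.34282702 -0.75323268 -0.84627606]
```

View pics/s1.png

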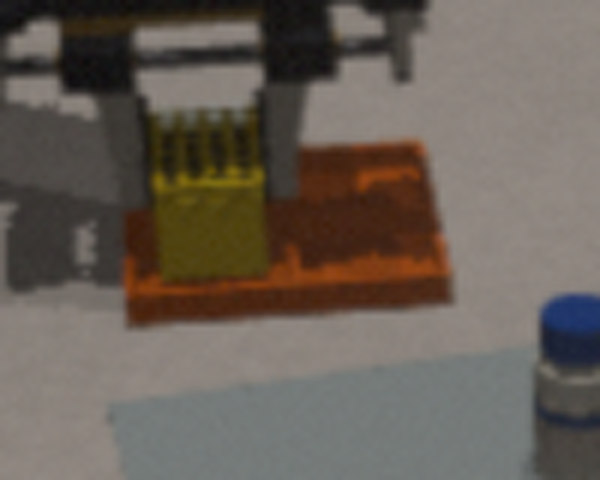

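play_rows([
  {"x": 0, "y": 0, "z": 0.12, "rx": 0, "ry": 0, "rz": 0},
  {"x": 0, "y": 0, "z": 0.07, "rx": 0, "ry": 0, "rz": 0},
  {"x": 0, "y": 0, "z": 0, "rx": 0, "ry": 0, "rz": 0},
])

```text
clock: 10.7
tool_pos: [0.4597, 0.2808, 0.0226]
orientation: [-180.0, 0.0, -97.2]
force: [-2.5, -0.3, 4.9]
opening: 0.0455
gripper_force: 30.0
```

play_rows([
  {"x": 0, "y": 0, "z": 0, "rx": 0, "ry": 0, "rz": 0},
  {"x": 0, "y": 0, "z": 0, "rx": 0, "ry": 0, "rz": 0},
  {"x": 0, "y": 0, "z": 0, "rx": 0, "ry": 0, "rz": 0},
  {"x": 0, "y": 0, "z": -0.3, "rx": 0, "ry": 0, "rz": 0},
  {"x": 0, "y": 0, "z": -0.7, "rx": 0, "ry": 0, "rz": 0},
  {"x": 0, "y": 0, "z": -0.9, "rx": 0, "ry": 0, "rz": 0},
  {"x": 0, "y": 0, "z": -0.9, "rx": 0, "ry": 0, "rz": -0.95},
  {"x": 0, "y": 0, "z": -0.8, "rx": 0, "ry": 0, "rz": -0.95},
  {"x": 0, "y": 0, "z": -0.5, "rx": 0, "ry": 0, "rz": -0.95},
  {"x": 0, "y": 0, "z": 0, "rx": 0, "ry": 0, "rz": -0.95},
  {"x": 0, "y": 0, "z": 0, "rx": 0, "ry": 0, "rz": -0.95},
  {"x": 0, "y": 0, "z": 0, "rx": 0, "ry": 0, "rz": -0.95},
  {"x": 0, "y": 0, "z": 0, "rx": 0, "ry": 0, "rz": -0.95},
  {"x": 0, "y": 0, "z": 0, "rx": 0, "ry": 0, "rz": -0.95},
  {"x": 0, "y": 0, "z": 0, "rx": 0, "ry": 0, "rz": -0.95},
  {"x": 0, "y": 0, "z": 0, "rx": 0, "ry": 0, "rz": -0.95},
  {"x": 0, "y": 0, "z": 0, "rx": 0, "ry": 0, "rz": -0.95},
  {"x": 0, "y": 0, "z": 0, "rx": 0, "ry": 0, "rz": -0.8},
], fingers=0.5)

```text
clock: 12.95
tool_pos: [0.4595, 0.2805, 0.1248]
orientation: [-180.0, 0.0, -52.1]
force: [1.1, -0.3, 0.6]
opening: 0.0654
gripper_force: 0.0
```

```bash
python3 g.py g 37.7 .02
```

```text
now x 13.81 y 4.70  after turn x 13.83 y 4.66  rz 0.05 z 4.19 at [0.4595 0.2805 0.1248] rpy [-180.     0.   -52.1] j [ 52.  13. -25.   0. -52. -14.] op 0.065 t 12.95
```

play_rows([
  {"x": 0.5, "y": 0.17, "z": 0, "rx": 0, "ry": 0, "rz": 0},
  {"x": 0.95, "y": 0.32, "z": 0, "rx": 0, "ry": 0, "rz": 0},
  {"x": 0.95, "y": 0.32, "z": 0, "rx": 0, "ry": 0, "rz": 0},
  {"x": 0.95, "y": 0.32, "z": 0, "rx": 0, "ry": 0, "rz": 0},
  {"x": 0.95, "y": 0.32, "z": 0, "rx": 0, "ry": 0, "rz": 0},
  {"x": 0.95, "y": 0.32, "z": 0, "rx": 0, "ry": 0, "rz": 0},
  {"x": 0.95, "y": 0.32, "z": 0, "rx": 0, "ry": 0, "rz": 0},
  {"x": 0.95, "y": 0.32, "z": 0, "rx": 0, "ry": 0, "rz": 0},
  {"x": 0.95, "y": 0.32, "z": 0, "rx": 0, "ry": 0, "rz": 0},
  {"x": 0.95, "y": 0.32, "z": 0, "rx": 0, "ry": 0, "rz": 0},
  {"x": 0.95, "y": 0.32, "z": 0, "rx": 0, "ry": 0, "rz": 0},
  {"x": 0.95, "y": 0.32, "z": 0, "rx": 0, "ry": 0, "rz": 0},
  {"x": 0.95, "y": 0.32, "z": 0, "rx": 0, "ry": 0, "rz": 0},
  {"x": 0.95, "y": 0.32, "z": 0, "rx": 0, "ry": 0, "rz": 0},
  {"x": 0.95, "y": 0.35, "z": 0, "rx": 0, "ry": 0, "rz": 0},
  {"x": 0, "y": 0, "z": 0, "rx": 0, "ry": 0, "rz": 0},
  {"x": 0, "y": 0, "z": 0.5, "rx": 0, "ry": 0, "rz": 0},
], fingers=0.5)

```text
clock: 15.08
tool_pos: [0.5787, -0.064, 0.1123]
orientation: [-179.9, -0.0, -52.3]
force: [-0.3, 0.1, -0.7]
opening: 0.0656
gripper_force: 0.0
```

```bash
python3 g.py g 37.7 .02
```

```text
now x 0.01 y 0.00  after turn x 0.01 y 0.00  rz 0.00 z 3.69 at [ 0.5787 -0.064   0.1123] rpy [-179.9   -0.   -52.3] j [ 13.  18. -20.   0. -52.  25.] op 0.066 t 15.075
```

play_rows([
  {"x": 0, "y": 0, "z": 0.9, "rx": 0, "ry": 0, "rz": 0},
  {"x": 0, "y": 0, "z": 0.9, "rx": 0, "ry": 0, "rz": 0},
  {"x": 0, "y": 0, "z": 0.9, "rx": 0, "ry": 0, "rz": 0},
  {"x": 0, "y": 0, "z": 0.7, "rx": 0, "ry": 0, "rz": 0},
  {"x": 0, "y": 0, "z": 0.2, "rx": 0, "ry": 0, "rz": 0},
  {"x": 0, "y": 0, "z": 0, "rx": 0, "ry": 0, "rz": 0},
])

```text
clock: 15.82
tool_pos: [0.5781, -0.0635, 0.0216]
orientation: [180.0, 0.0, -52.2]
force: [0.3, 0.2, -1.0]
opening: 0.0658
gripper_force: 0.0
```

play_rows([
  {"x": 0, "y": 0, "z": 0, "rx": 0, "ry": 0, "rz": 0},
  {"x": 0, "y": 0, "z": 0, "rx": 0, "ry": 0, "rz": 0},
  {"x": 0, "y": 0, "z": 0, "rx": 0, "ry": 0, "rz": 0},
  {"x": 0, "y": 0, "z": 0, "rx": 0, "ry": 0, "rz": 0},
  {"x": 0, "y": 0, "z": 0, "rx": 0, "ry": 0, "rz": 0},
  {"x": 0, "y": 0, "z": -0.3, "rx": 0, "ry": 0, "rz": 0},
  {"x": 0, "y": 0, "z": -0.7, "rx": 0, "ry": 0, "rz": 0},
  {"x": 0, "y": 0, "z": -0.9, "rx": 0, "ry": 0, "rz": 0},
  {"x": 0, "y": 0, "z": -0.9, "rx": 0, "ry": 0, "rz": 0},
  {"x": 0, "y": 0, "z": -0.9, "rx": 0, "ry": 0, "rz": 0},
  {"x": 0, "y": 0, "z": -0.5, "rx": 0, "ry": 0, "rz": 0},
  {"x": 0, "y": 0, "z": 0, "rx": 0, "ry": 0, "rz": 0},
], fingers=-1)

```text
clock: 17.32
tool_pos: [0.5788, -0.0637, 0.1276]
orientation: [-179.9, -0.0, -52.2]
force: [-0.8, -0.0, -0.8]
opening: 0.0354
gripper_force: 30.0
```

```bash
python3 g.py orangem 45 .0235
```

```text
now x -10.99 y -5.66  after turn x -11.00 y -5.65  rz 0.02 z 4.17 at [ 0.5788 -0.0637  0.1276] rpy [-179.9   -0.   -52.2] j [ 13.  17. -19.  -0. -54.  25.] op 0.035 t 17.325
```

play_rows([
  {"x": -0.5, "y": -0.25, "z": 0, "rx": 0, "ry": 0, "rz": 0},
  {"x": -0.95, "y": -0.49, "z": 0, "rx": 0, "ry": 0, "rz": 0},
  {"x": -0.95, "y": -0.49, "z": 0, "rx": 0, "ry": 0, "rz": 0},
  {"x": -0.95, "y": -0.49, "z": 0, "rx": 0, "ry": 0, "rz": 0},
  {"x": -0.95, "y": -0.49, "z": 0, "rx": 0, "ry": 0, "rz": 0},
  {"x": -0.95, "y": -0.49, "z": 0, "rx": 0, "ry": 0, "rz": 0},
  {"x": -0.95, "y": -0.49, "z": 0, "rx": 0, "ry": 0, "rz": 0},
  {"x": -0.95, "y": -0.49, "z": 0, "rx": 0, "ry": 0, "rz": 0},
  {"x": -0.95, "y": -0.49, "z": 0, "rx": 0, "ry": 0, "rz": 0},
  {"x": -0.95, "y": -0.49, "z": 0, "rx": 0, "ry": 0, "rz": 0},
  {"x": -0.95, "y": -0.49, "z": 0, "rx": 0, "ry": 0, "rz": 0},
  {"x": -0.95, "y": -0.49, "z": 0, "rx": 0, "ry": 0, "rz": 0},
  {"x": 0, "y": 0, "z": 0.4, "rx": 0, "ry": 0, "rz": 0},
  {"x": 0, "y": 0, "z": 0.8, "rx": 0, "ry": 0, "rz": 0},
  {"x": 0, "y": 0, "z": 0.8, "rx": 0, "ry": 0, "rz": 0},
  {"x": 0, "y": 0, "z": 0.8, "rx": 0, "ry": 0, "rz": 0},
  {"x": 0, "y": 0, "z": 0.7, "rx": 0, "ry": 0, "rz": 0},
  {"x": 0, "y": 0, "z": 0.4, "rx": 0, "ry": 0, "rz": 0},
  {"x": 0, "y": 0, "z": 0.22, "rx": 0, "ry": 0, "rz": 0},
  {"x": 0, "y": 0, "z": 0, "rx": 0, "ry": 0, "rz": 0},
])

```text
clock: 19.82
tool_pos: [0.5213, 0.238, 0.025]
orientation: [179.9, -0.0, -52.2]
force: [-7.6, -3.0, 13.8]
opening: 0.0356
gripper_force: 30.0
```

```bash
python3 g.py orangem 45 .0235
```

```text
now x -0.05 y -0.09  after turn x -0.05 y -0.09  rz 0.02 z 0.06 at [0.5213 0.238  0.025 ] rpy [179.9  -0.  -52.2] j [ 44.  23. -26.   0. -41.  -6.] op 0.036 t 19.825
```

play_rows([
  {"x": 0, "y": 0, "z": -0.03, "rx": 0, "ry": 0, "rz": 0},
  {"x": 0, "y": 0, "z": 0, "rx": 0, "ry": 0, "rz": 0},
  {"x": 0, "y": 0, "z": 0, "rx": 0, "ry": 0, "rz": 0},
  {"x": 0, "y": 0, "z": 0, "rx": 0, "ry": 0, "rz": 0},
  {"x": 0, "y": 0, "z": -0.4, "rx": 0, "ry": 0, "rz": 0},
  {"x": 0, "y": 0, "z": -0.8, "rx": 0, "ry": 0, "rz": 0},
  {"x": 0, "y": 0, "z": -0.9, "rx": 0, "ry": 0, "rz": 0},
  {"x": 0, "y": 0, "z": -0.9, "rx": 0, "ry": 0, "rz": 0.9},
  {"x": 0, "y": 0, "z": -0.8, "rx": 0, "ry": 0, "rz": 0.9},
  {"x": 0, "y": 0, "z": -0.4, "rx": 0, "ry": 0, "rz": 0.9},
  {"x": 0, "y": 0, "z": 0, "rx": 0, "ry": 0, "rz": 0.9},
  {"x": 0, "y": 0, "z": 0, "rx": 0, "ry": 0, "rz": 0.9},
  {"x": 0, "y": 0, "z": 0, "rx": 0, "ry": 0, "rz": 0.9},
  {"x": 0, "y": 0, "z": 0, "rx": 0, "ry": 0, "rz": 0.7},
], fingers=0.3)

```text
clock: 21.58
tool_pos: [0.5222, 0.239, 0.1303]
orientation: [-180.0, 0.0, -76.7]
force: [-0.5, -0.6, 0.1]
opening: 0.0573
gripper_force: 0.0
```

```bash
python3 g.py block 0 .018; python3 -c "
from h import *
a=cams.snapshot('side')[170:270,200:350]; cv2.imwrite('pics/s2.png',cv2.resize(a,None,fx=5,fy=5,interpolation=cv2.INTER_CUBIC))"
```

```text
now x 13.84 y -4.03  after turn x 13.85 y -4.00  rz -0.03 z 4.49 at [0.5222 0.239  0.1303] rpy [-180.     0.   -76.7] j [ 44.  16. -20.   0. -54. -31.] op 0.057 t 21.575
```

View pics/s2.png

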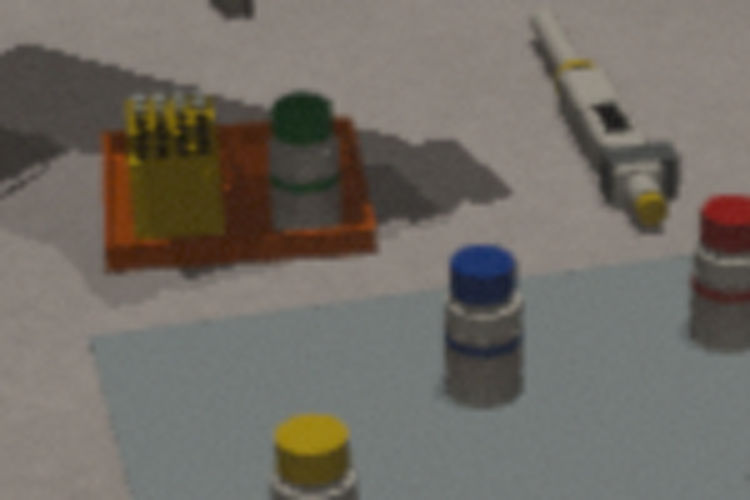

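The green bottle and the rack stand in their bays in the orange tray. Next, the block.

play_rows([
  {"x": 0.5, "y": -0.14, "z": 0, "rx": 0, "ry": 0, "rz": 0},
  {"x": 0.95, "y": -0.275, "z": 0, "rx": 0, "ry": 0, "rz": 0},
  {"x": 0.95, "y": -0.275, "z": 0, "rx": 0, "ry": 0, "rz": 0},
  {"x": 0.95, "y": -0.275, "z": 0, "rx": 0, "ry": 0, "rz": 0},
  {"x": 0.95, "y": -0.275, "z": 0, "rx": 0, "ry": 0, "rz": 0},
  {"x": 0.95, "y": -0.275, "z": 0, "rx": 0, "ry": 0, "rz": 0},
  {"x": 0.95, "y": -0.275, "z": 0, "rx": 0, "ry": 0, "rz": 0},
  {"x": 0.95, "y": -0.275, "z": 0, "rx": 0, "ry": 0, "rz": 0},
  {"x": 0.95, "y": -0.275, "z": 0, "rx": 0, "ry": 0, "rz": 0},
  {"x": 0.95, "y": -0.275, "z": 0, "rx": 0, "ry": 0, "rz": 0},
  {"x": 0.95, "y": -0.275, "z": 0, "rx": 0, "ry": 0, "rz": 0},
  {"x": 0.95, "y": -0.275, "z": 0, "rx": 0, "ry": 0, "rz": 0},
  {"x": 0.95, "y": -0.275, "z": 0, "rx": 0, "ry": 0, "rz": 0},
  {"x": 0.95, "y": -0.275, "z": 0, "rx": 0, "ry": 0, "rz": 0},
  {"x": 0.95, "y": -0.275, "z": 0, "rx": 0, "ry": 0, "rz": 0},
  {"x": 0.05, "y": 0, "z": 0.3, "rx": 0, "ry": 0, "rz": 0},
  {"x": 0, "y": 0, "z": 0.7, "rx": 0, "ry": 0, "rz": 0},
  {"x": 0, "y": 0, "z": 0.5, "rx": 0, "ry": 0, "rz": 0},
  {"x": 0, "y": 0, "z": 0, "rx": 0, "ry": 0, "rz": 0},
], fingers=0.55)

```text
clock: 24.0
tool_pos: [0.698, -0.0744, 0.0902]
orientation: [179.8, 0.0, -76.6]
force: [0.4, 0.5, -0.1]
opening: 0.0679
gripper_force: 0.0
```

```bash
python3 g.py block 0 .018
```

```text
now x 0.02 y -0.06  after turn x 0.02 y -0.06  rz 0.00 z 2.89 at [ 0.698  -0.0744  0.0902] rpy [179.8   0.  -76.6] j [ 10.  29.  -5.  -0. -56.   4.] op 0.068 t 24.0
```

play_rows([
  {"x": 0, "y": -0.06, "z": 0.7, "rx": 0, "ry": 0, "rz": 0},
  {"x": 0, "y": 0, "z": 0.8, "rx": 0, "ry": 0, "rz": 0},
  {"x": 0, "y": 0, "z": 0.8, "rx": 0, "ry": 0, "rz": 0},
  {"x": 0, "y": 0, "z": 0.5, "rx": 0, "ry": 0, "rz": 0},
  {"x": 0, "y": 0, "z": 0.08, "rx": 0, "ry": 0, "rz": 0},
  {"x": 0, "y": 0, "z": 0, "rx": 0, "ry": 0, "rz": 0},
])

```text
clock: 24.75
tool_pos: [0.701, -0.0746, 0.0202]
orientation: [-180.0, -0.0, -76.6]
force: [-0.5, 0.5, 0.7]
opening: 0.0678
gripper_force: 0.0
```

play_rows([
  {"x": 0, "y": 0, "z": 0, "rx": 0, "ry": 0, "rz": 0},
  {"x": 0, "y": 0, "z": 0, "rx": 0, "ry": 0, "rz": 0},
  {"x": 0, "y": 0, "z": 0, "rx": 0, "ry": 0, "rz": 0},
  {"x": 0, "y": 0, "z": 0, "rx": 0, "ry": 0, "rz": 0},
  {"x": 0, "y": 0, "z": 0, "rx": 0, "ry": 0, "rz": 0},
  {"x": 0, "y": 0, "z": -0.3, "rx": 0, "ry": 0, "rz": 0},
  {"x": 0, "y": 0, "z": -0.7, "rx": 0, "ry": 0, "rz": 0.4},
  {"x": 0, "y": 0, "z": -0.9, "rx": 0, "ry": 0, "rz": 0.5},
  {"x": 0, "y": 0, "z": -0.9, "rx": 0, "ry": 0, "rz": 0.5},
  {"x": 0, "y": 0, "z": -0.9, "rx": 0, "ry": 0, "rz": 0.5},
  {"x": 0, "y": 0, "z": -0.7, "rx": 0, "ry": 0, "rz": 0.4},
  {"x": 0, "y": 0, "z": 0, "rx": 0, "ry": 0, "rz": 0.26},
], fingers=-1)

```text
clock: 26.25
tool_pos: [0.7018, -0.0744, 0.1323]
orientation: [-179.8, 0.0, -86.9]
force: [0.5, 0.5, -2.4]
opening: 0.0458
gripper_force: 30.0
```

```bash
python3 g.py bluelong 0 .0225
```

```text
now x 7.38 y 11.10  after turn x 7.38 y 11.10  rz -0.00 z 4.39 at [ 0.7018 -0.0744  0.1323] rpy [-179.8    0.   -86.9] j [ 10.  27.  -2.   0. -61.  -7.] op 0.046 t 26.25
```

play_rows([
  {"x": 0.33, "y": 0.5, "z": 0, "rx": 0, "ry": 0, "rz": 0},
  {"x": 0.63, "y": 0.95, "z": 0, "rx": 0, "ry": 0, "rz": 0},
  {"x": 0.63, "y": 0.95, "z": 0, "rx": 0, "ry": 0, "rz": 0},
  {"x": 0.63, "y": 0.95, "z": 0, "rx": 0, "ry": 0, "rz": 0},
  {"x": 0.63, "y": 0.95, "z": 0, "rx": 0, "ry": 0, "rz": 0},
  {"x": 0.63, "y": 0.95, "z": 0, "rx": 0, "ry": 0, "rz": 0},
  {"x": 0.63, "y": 0.95, "z": 0, "rx": 0, "ry": 0, "rz": 0},
  {"x": 0.63, "y": 0.95, "z": 0, "rx": 0, "ry": 0, "rz": 0},
  {"x": 0.63, "y": 0.95, "z": 0, "rx": 0, "ry": 0, "rz": 0},
  {"x": 0.63, "y": 0.95, "z": 0, "rx": 0, "ry": 0, "rz": 0},
  {"x": 0.63, "y": 0.95, "z": 0, "rx": 0, "ry": 0, "rz": 0},
  {"x": 0.63, "y": 0.95, "z": 0, "rx": 0, "ry": 0, "rz": 0},
  {"x": 0.12, "y": 0.15, "z": 0.3, "rx": 0, "ry": 0, "rz": 0},
  {"x": 0, "y": 0, "z": 0.8, "rx": 0, "ry": 0, "rz": 0},
  {"x": 0, "y": 0, "z": 0.8, "rx": 0, "ry": 0, "rz": 0},
  {"x": 0, "y": 0, "z": 0.8, "rx": 0, "ry": 0, "rz": 0},
  {"x": 0, "y": 0, "z": 0.8, "rx": 0, "ry": 0, "rz": 0},
  {"x": 0, "y": 0, "z": 0.4, "rx": 0, "ry": 0, "rz": 0},
  {"x": 0, "y": 0, "z": 0.3, "rx": 0, "ry": 0, "rz": 0},
  {"x": 0, "y": 0, "z": 0, "rx": 0, "ry": 0, "rz": 0},
])

```text
clock: 28.75
tool_pos: [0.4336, -0.2739, 0.0248]
orientation: [180.0, 0.0, -86.9]
force: [-0.0, -0.5, -1.7]
opening: 0.046
gripper_force: 30.0
```

```bash
python3 g.py bluelong 0 .0225
```

```text
now x -0.01 y -0.04  after turn x -0.01 y -0.04  rz 0.01 z 0.09 at [ 0.4336 -0.2739  0.0248] rpy [180.    0.  -86.9] j [-10.  19. -34.   0. -38.  13.] op 0.046 t 28.75
```

play_rows([
  {"x": 0, "y": 0, "z": 0.08, "rx": 0, "ry": 0, "rz": 0},
  {"x": 0, "y": 0, "z": 0, "rx": 0, "ry": 0, "rz": 0},
])

```text
clock: 29.0
tool_pos: [0.4341, -0.274, 0.0235]
orientation: [-179.9, -0.0, -86.9]
force: [-0.5, 0.0, -1.4]
opening: 0.0459
gripper_force: 30.0
```

play_rows([
  {"x": 0, "y": 0, "z": 0, "rx": 0, "ry": 0, "rz": 0},
  {"x": 0, "y": 0, "z": 0, "rx": 0, "ry": 0, "rz": 0},
  {"x": 0, "y": 0, "z": 0, "rx": 0, "ry": 0, "rz": 0},
  {"x": 0, "y": 0, "z": -0.3, "rx": 0, "ry": 0, "rz": 0},
  {"x": 0, "y": 0, "z": -0.7, "rx": 0, "ry": 0, "rz": 0},
  {"x": 0, "y": 0, "z": -0.9, "rx": 0, "ry": 0, "rz": 0},
  {"x": 0, "y": 0, "z": -0.9, "rx": 0, "ry": 0, "rz": -0.95},
  {"x": 0, "y": 0, "z": -0.8, "rx": 0, "ry": 0, "rz": -0.95},
  {"x": 0, "y": 0, "z": -0.5, "rx": 0, "ry": 0, "rz": -0.95},
  {"x": 0, "y": 0, "z": 0, "rx": 0, "ry": 0, "rz": -0.95},
  {"x": 0, "y": 0, "z": 0, "rx": 0, "ry": 0, "rz": -0.95},
  {"x": 0, "y": 0, "z": 0, "rx": 0, "ry": 0, "rz": -0.95},
  {"x": 0, "y": 0, "z": 0, "rx": 0, "ry": 0, "rz": -0.95},
  {"x": 0, "y": 0, "z": 0, "rx": 0, "ry": 0, "rz": -0.95},
  {"x": 0, "y": 0, "z": 0, "rx": 0, "ry": 0, "rz": -0.95},
  {"x": 0, "y": 0, "z": 0, "rx": 0, "ry": 0, "rz": -0.95},
  {"x": 0, "y": 0, "z": 0, "rx": 0, "ry": 0, "rz": -0.95},
  {"x": 0, "y": 0, "z": 0, "rx": 0, "ry": 0, "rz": -0.8},
], fingers=0.5)

```text
clock: 31.25
tool_pos: [0.4337, -0.2739, 0.1261]
orientation: [-180.0, -0.0, -41.8]
force: [0.2, -0.4, 0.0]
opening: 0.0658
gripper_force: 0.0
```

```bash
python3 g.py y 48.1 .02
```

```text
now x -4.77 y -7.23  after turn x -4.79 y -7.22  rz 0.04 z 4.24 at [ 0.4337 -0.2739  0.1261] rpy [-180.    -0.   -41.8] j [-10.  11. -27.   0. -52.  59.] op 0.066 t 31.25
```

play_rows([
  {"x": -0.33, "y": -0.5, "z": 0, "rx": 0, "ry": 0, "rz": 0},
  {"x": -0.63, "y": -0.95, "z": 0, "rx": 0, "ry": 0, "rz": 0},
  {"x": -0.63, "y": -0.95, "z": 0, "rx": 0, "ry": 0, "rz": 0},
  {"x": -0.63, "y": -0.95, "z": 0, "rx": 0, "ry": 0, "rz": 0},
  {"x": -0.63, "y": -0.95, "z": 0, "rx": 0, "ry": 0, "rz": 0},
  {"x": -0.63, "y": -0.95, "z": 0, "rx": 0, "ry": 0, "rz": 0},
  {"x": -0.63, "y": -0.95, "z": 0, "rx": 0, "ry": 0, "rz": 0},
  {"x": -0.63, "y": -0.95, "z": 0, "rx": 0, "ry": 0, "rz": 0},
  {"x": -0.03, "y": -0.07, "z": 0, "rx": 0, "ry": 0, "rz": 0},
  {"x": 0, "y": 0, "z": 0.4, "rx": 0, "ry": 0, "rz": 0},
  {"x": 0, "y": 0, "z": 0.9, "rx": 0, "ry": 0, "rz": 0},
  {"x": 0, "y": 0, "z": 0.9, "rx": 0, "ry": 0, "rz": 0},
  {"x": 0, "y": 0, "z": 0.9, "rx": 0, "ry": 0, "rz": 0},
  {"x": 0, "y": 0, "z": 0.8, "rx": 0, "ry": 0, "rz": 0},
  {"x": 0, "y": 0, "z": 0.34, "rx": 0, "ry": 0, "rz": 0},
  {"x": 0, "y": 0, "z": 0, "rx": 0, "ry": 0, "rz": 0},
])

```text
clock: 33.25
tool_pos: [0.4648, -0.0604, 0.019]
orientation: [179.9, 0.0, -41.9]
force: [-0.6, 0.2, 0.7]
opening: 0.0659
gripper_force: 0.0
```

play_rows([
  {"x": 0, "y": 0, "z": 0, "rx": 0, "ry": 0, "rz": 0},
  {"x": 0, "y": 0, "z": 0, "rx": 0, "ry": 0, "rz": 0},
  {"x": 0, "y": 0, "z": 0, "rx": 0, "ry": 0, "rz": 0},
  {"x": 0, "y": 0, "z": 0, "rx": 0, "ry": 0, "rz": 0},
  {"x": 0, "y": 0, "z": 0, "rx": 0, "ry": 0, "rz": 0},
  {"x": 0, "y": 0, "z": -0.3, "rx": 0, "ry": 0, "rz": 0},
  {"x": 0, "y": 0, "z": -0.7, "rx": 0, "ry": 0, "rz": 0},
  {"x": 0, "y": 0, "z": -0.9, "rx": 0, "ry": 0, "rz": 0},
  {"x": 0, "y": 0, "z": -0.9, "rx": 0, "ry": 0, "rz": 0},
  {"x": 0, "y": 0, "z": -0.9, "rx": 0, "ry": 0, "rz": 0},
  {"x": 0, "y": 0, "z": -0.5, "rx": 0, "ry": 0, "rz": 0},
  {"x": 0, "y": 0, "z": 0, "rx": 0, "ry": 0, "rz": 0},
], fingers=-1)

```text
clock: 34.75
tool_pos: [0.4658, -0.0597, 0.1252]
orientation: [-179.9, -0.0, -41.9]
force: [-0.1, 0.3, -1.0]
opening: 0.0356
gripper_force: 30.0
```

```bash
python3 g.py bluem 45 .0235
```

```text
now x 7.58 y 6.22  after turn x 7.59 y 6.21  rz 0.01 z 4.07 at [ 0.4658 -0.0597  0.1252] rpy [-179.9   -0.   -41.9] j [ 17.   7. -33.  -0. -51.  31.] op 0.036 t 34.75
```

play_rows([
  {"x": 0.4, "y": 0.33, "z": 0, "rx": 0, "ry": 0, "rz": 0},
  {"x": 0.9, "y": 0.735, "z": 0, "rx": 0, "ry": 0, "rz": 0},
  {"x": 0.9, "y": 0.735, "z": 0, "rx": 0, "ry": 0, "rz": 0},
  {"x": 0.9, "y": 0.735, "z": 0, "rx": 0, "ry": 0, "rz": 0},
  {"x": 0.9, "y": 0.735, "z": 0, "rx": 0, "ry": 0, "rz": 0},
  {"x": 0.9, "y": 0.735, "z": 0, "rx": 0, "ry": 0, "rz": 0},
  {"x": 0.9, "y": 0.735, "z": 0, "rx": 0, "ry": 0, "rz": 0},
  {"x": 0.9, "y": 0.735, "z": 0, "rx": 0, "ry": 0, "rz": 0},
  {"x": 0.9, "y": 0.735, "z": 0, "rx": 0, "ry": 0, "rz": 0},
  {"x": 0, "y": 0, "z": 0, "rx": 0, "ry": 0, "rz": 0},
  {"x": 0, "y": 0, "z": 0.4, "rx": 0, "ry": 0, "rz": 0},
  {"x": 0, "y": 0, "z": 0.8, "rx": 0, "ry": 0, "rz": 0},
  {"x": 0, "y": 0, "z": 0.8, "rx": 0, "ry": 0, "rz": 0},
  {"x": 0, "y": 0, "z": 0.8, "rx": 0, "ry": 0, "rz": 0},
  {"x": 0, "y": 0, "z": 0.8, "rx": 0, "ry": 0, "rz": 0},
  {"x": 0, "y": 0, "z": 0.4, "rx": 0, "ry": 0, "rz": 0},
  {"x": 0, "y": 0, "z": 0, "rx": 0, "ry": 0, "rz": 0},
])

```text
clock: 36.88
tool_pos: [0.5028, -0.3018, 0.0239]
orientation: [180.0, 0.1, -41.8]
force: [0.5, -0.1, -0.7]
opening: 0.0356
gripper_force: 30.0
```

```bash
python3 g.py bluem 45 .0225
```

```text
now x 0.01 y -0.01  after turn x 0.01 y -0.01  rz 0.02 z 0.05 at [ 0.5028 -0.3018  0.0239] rpy [ 1.80e+02  1.00e-01 -4.18e+01] j [-12.  24. -24.   0. -42.  60.] op 0.036 t 36.875
```

play_rows([
  {"x": 0, "y": 0, "z": 0.04, "rx": 0, "ry": 0, "rz": 0},
  {"x": 0, "y": 0, "z": 0, "rx": 0, "ry": 0, "rz": 0},
])

```text
clock: 37.12
tool_pos: [0.5033, -0.3022, 0.0237]
orientation: [-180.0, -0.0, -41.9]
force: [0.4, 0.5, -0.3]
opening: 0.0352
gripper_force: 30.0
```

play_rows([
  {"x": 0, "y": 0, "z": 0, "rx": 0, "ry": 0, "rz": 0},
  {"x": 0, "y": 0, "z": 0, "rx": 0, "ry": 0, "rz": 0},
  {"x": 0, "y": 0, "z": 0, "rx": 0, "ry": 0, "rz": 0},
  {"x": 0, "y": 0, "z": -0.3, "rx": 0, "ry": 0, "rz": 0},
  {"x": 0, "y": 0, "z": -0.7, "rx": 0, "ry": 0, "rz": 0},
  {"x": 0, "y": 0, "z": -0.9, "rx": 0, "ry": 0, "rz": 0},
  {"x": 0, "y": 0, "z": -0.9, "rx": 0, "ry": 0, "rz": 0},
  {"x": 0, "y": 0, "z": -0.8, "rx": 0, "ry": 0, "rz": 0},
  {"x": 0, "y": 0, "z": -0.5, "rx": 0, "ry": 0, "rz": 0},
  {"x": 0, "y": 0, "z": 0, "rx": 0, "ry": 0, "rz": 0},
], fingers=0.3)

```text
clock: 38.38
tool_pos: [0.5038, -0.3024, 0.1271]
orientation: [-179.9, -0.1, -41.9]
force: [-0.3, -0.1, -0.3]
opening: 0.0566
gripper_force: 0.0
```

```bash
python3 g.py b 48.1 .02
```

```text
now x -7.74 y -12.60  after turn x -7.75 y -12.60  rz 0.01 z 4.28 at [ 0.5038 -0.3024  0.1271] rpy [-1.799e+02 -1.000e-01 -4.190e+01] j [-12.  17. -18.   0. -54.  60.] op 0.057 t 38.375
```

play_rows([
  {"x": -0.31, "y": -0.5, "z": 0, "rx": 0, "ry": 0, "rz": 0},
  {"x": -0.58, "y": -0.95, "z": 0, "rx": 0, "ry": 0, "rz": 0},
  {"x": -0.58, "y": -0.95, "z": 0, "rx": 0, "ry": 0, "rz": 0},
  {"x": -0.58, "y": -0.95, "z": 0, "rx": 0, "ry": 0, "rz": 0},
  {"x": -0.58, "y": -0.95, "z": 0, "rx": 0, "ry": 0, "rz": 0},
  {"x": -0.58, "y": -0.95, "z": 0, "rx": 0, "ry": 0, "rz": 0},
  {"x": -0.58, "y": -0.95, "z": 0, "rx": 0, "ry": 0, "rz": 0},
  {"x": -0.58, "y": -0.95, "z": 0, "rx": 0, "ry": 0, "rz": 0},
  {"x": -0.58, "y": -0.95, "z": 0, "rx": 0, "ry": 0, "rz": 0},
  {"x": -0.58, "y": -0.95, "z": 0, "rx": 0, "ry": 0, "rz": 0},
  {"x": -0.58, "y": -0.95, "z": 0, "rx": 0, "ry": 0, "rz": 0},
  {"x": -0.58, "y": -0.95, "z": 0, "rx": 0, "ry": 0, "rz": 0},
  {"x": -0.58, "y": -0.95, "z": 0, "rx": 0, "ry": 0, "rz": 0},
  {"x": -0.47, "y": -0.7, "z": 0, "rx": 0, "ry": 0, "rz": 0},
  {"x": 0, "y": 0, "z": 0, "rx": 0, "ry": 0, "rz": 0},
  {"x": 0, "y": 0, "z": 0.5, "rx": 0, "ry": 0, "rz": 0},
], fingers=0.5)

```text
clock: 40.38
tool_pos: [0.5696, 0.0615, 0.1136]
orientation: [-179.9, -0.0, -41.8]
force: [-0.6, 0.3, -0.1]
opening: 0.0657
gripper_force: 0.0
```

```bash
python3 g.py b 48.1 .02
```

```text
now x 0.02 y -0.00  after turn x 0.02 y -0.00  rz 0.01 z 3.74 at [0.5696 0.0615 0.1136] rpy [-179.9   -0.   -41.8] j [ 26.  17. -21.   0. -52.  22.] op 0.066 t 40.375
```

play_rows([
  {"x": 0, "y": 0, "z": 0.9, "rx": 0, "ry": 0, "rz": 0},
  {"x": 0, "y": 0, "z": 0.9, "rx": 0, "ry": 0, "rz": 0},
  {"x": 0, "y": 0, "z": 0.9, "rx": 0, "ry": 0, "rz": 0},
  {"x": 0, "y": 0, "z": 0.7, "rx": 0, "ry": 0, "rz": 0},
  {"x": 0, "y": 0, "z": 0.3, "rx": 0, "ry": 0, "rz": 0},
  {"x": 0, "y": 0, "z": 0, "rx": 0, "ry": 0, "rz": 0},
])

```text
clock: 41.12
tool_pos: [0.5689, 0.0607, 0.0204]
orientation: [179.9, 0.0, -41.9]
force: [0.4, 0.3, 0.7]
opening: 0.0655
gripper_force: 0.0
```

play_rows([
  {"x": 0, "y": 0, "z": 0, "rx": 0, "ry": 0, "rz": 0},
  {"x": 0, "y": 0, "z": 0, "rx": 0, "ry": 0, "rz": 0},
  {"x": 0, "y": 0, "z": 0, "rx": 0, "ry": 0, "rz": 0},
  {"x": 0, "y": 0, "z": 0, "rx": 0, "ry": 0, "rz": 0},
  {"x": 0, "y": 0, "z": 0, "rx": 0, "ry": 0, "rz": 0},
  {"x": 0, "y": 0, "z": -0.3, "rx": 0, "ry": 0, "rz": 0},
  {"x": 0, "y": 0, "z": -0.7, "rx": 0, "ry": 0, "rz": 0},
  {"x": 0, "y": 0, "z": -0.9, "rx": 0, "ry": 0, "rz": 0},
  {"x": 0, "y": 0, "z": -0.9, "rx": 0, "ry": 0, "rz": 0},
  {"x": 0, "y": 0, "z": -0.9, "rx": 0, "ry": 0, "rz": 0},
  {"x": 0, "y": 0, "z": -0.5, "rx": 0, "ry": 0, "rz": 0},
  {"x": 0, "y": 0, "z": 0, "rx": 0, "ry": 0, "rz": 0},
], fingers=-1)

```text
clock: 42.62
tool_pos: [0.5697, 0.0616, 0.1268]
orientation: [-179.9, -0.0, -41.9]
force: [0.3, -0.8, -0.3]
opening: 0.0354
gripper_force: 30.0
```

```bash
python3 g.py bluep 45 .0235; python3 -c "
from h import *
a=cams.snapshot('top')[245:345,415:535]; cv2.imwrite('pics/t3.png',cv2.resize(a,None,fx=5,fy=5,interpolation=cv2.INTER_CUBIC))"
```

```text
now x 5.91 y 10.79  after turn x 5.92 y 10.79  rz 0.01 z 4.13 at [0.5697 0.0616 0.1268] rpy [-179.9   -0.   -41.9] j [ 26.  16. -20.  -0. -54.  22.] op 0.035 t 42.625
```

View pics/t3.png

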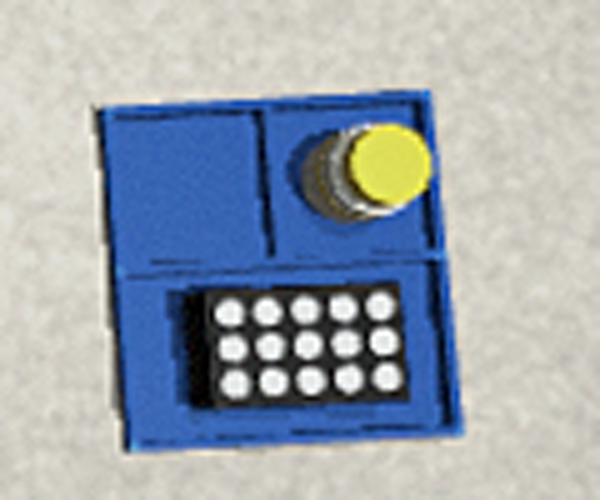

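The block and the yellow bottle sit properly in the blue tray. The left bay, around crop (185,190), is free for the blue bottle.

play_rows([
  {"x": 0.25, "y": 0.45, "z": 0, "rx": 0, "ry": 0, "rz": 0},
  {"x": 0.515, "y": 0.94, "z": 0, "rx": 0, "ry": 0, "rz": 0},
  {"x": 0.515, "y": 0.94, "z": 0, "rx": 0, "ry": 0, "rz": 0},
  {"x": 0.515, "y": 0.94, "z": 0, "rx": 0, "ry": 0, "rz": 0},
  {"x": 0.515, "y": 0.94, "z": 0, "rx": 0, "ry": 0, "rz": 0},
  {"x": 0.515, "y": 0.94, "z": 0, "rx": 0, "ry": 0, "rz": 0},
  {"x": 0.515, "y": 0.94, "z": 0, "rx": 0, "ry": 0, "rz": 0},
  {"x": 0.515, "y": 0.94, "z": 0, "rx": 0, "ry": 0, "rz": 0},
  {"x": 0.515, "y": 0.94, "z": 0, "rx": 0, "ry": 0, "rz": 0},
  {"x": 0.515, "y": 0.94, "z": 0, "rx": 0, "ry": 0, "rz": 0},
  {"x": 0.515, "y": 0.94, "z": 0, "rx": 0, "ry": 0, "rz": 0},
  {"x": 0.515, "y": 0.94, "z": 0, "rx": 0, "ry": 0, "rz": 0},
  {"x": 0, "y": 0, "z": 0, "rx": 0, "ry": 0, "rz": 0},
  {"x": 0, "y": 0, "z": 0.4, "rx": 0, "ry": 0, "rz": 0},
  {"x": 0, "y": 0, "z": 0.8, "rx": 0, "ry": 0, "rz": 0},
  {"x": 0, "y": 0, "z": 0.8, "rx": 0, "ry": 0, "rz": 0},
  {"x": 0, "y": 0, "z": 0.8, "rx": 0, "ry": 0, "rz": 0},
  {"x": 0, "y": 0, "z": 0.8, "rx": 0, "ry": 0, "rz": 0},
  {"x": 0, "y": 0, "z": 0.4, "rx": 0, "ry": 0, "rz": 0},
  {"x": 0, "y": 0, "z": 0, "rx": 0, "ry": 0, "rz": 0},
])

```text
clock: 45.18
tool_pos: [0.4992, -0.2377, 0.0253]
orientation: [180.0, 0.1, -41.8]
force: [-0.4, 0.5, -0.2]
opening: 0.0354
gripper_force: 30.0
```

```bash
python3 g.py bluep 45 .0235
```

```text
now x 0.02 y -0.01  after turn x 0.02 y -0.01  rz 0.03 z 0.07 at [ 0.4992 -0.2377  0.0253] rpy [ 1.80e+02  1.00e-01 -4.18e+01] j [ -5.  22. -28.   0. -40.  53.] op 0.035 t 45.175
```

play_rows([
  {"x": 0, "y": 0, "z": 0.06, "rx": 0, "ry": 0, "rz": 0},
  {"x": 0, "y": 0, "z": 0, "rx": 0, "ry": 0, "rz": 0},
])

```text
clock: 45.42
tool_pos: [0.4996, -0.2381, 0.0247]
orientation: [-180.0, -0.0, -41.9]
force: [-1.1, -0.1, -0.2]
opening: 0.0356
gripper_force: 30.0
```

play_rows([
  {"x": 0, "y": 0, "z": 0, "rx": 0, "ry": 0, "rz": 0},
  {"x": 0, "y": 0, "z": 0, "rx": 0, "ry": 0, "rz": 0},
  {"x": 0, "y": 0, "z": 0, "rx": 0, "ry": 0, "rz": 0},
  {"x": 0, "y": 0, "z": -0.3, "rx": 0, "ry": 0, "rz": 0},
  {"x": 0, "y": 0, "z": -0.7, "rx": 0, "ry": 0, "rz": 0},
  {"x": 0, "y": 0, "z": -0.9, "rx": 0, "ry": 0, "rz": 0},
  {"x": 0, "y": 0, "z": -0.9, "rx": 0, "ry": 0, "rz": 0},
  {"x": 0, "y": 0, "z": -0.9, "rx": 0, "ry": 0, "rz": 0},
  {"x": 0, "y": 0, "z": -0.9, "rx": 0, "ry": 0, "rz": 0},
  {"x": -0.5, "y": -0.5, "z": 0, "rx": 0, "ry": 0, "rz": 0},
  {"x": -0.8, "y": -0.8, "z": 0, "rx": 0, "ry": 0, "rz": 0},
  {"x": -0.8, "y": -0.8, "z": 0, "rx": 0, "ry": 0, "rz": 0},
  {"x": -0.8, "y": -0.8, "z": 0, "rx": 0, "ry": 0, "rz": 0},
  {"x": -0.8, "y": -0.8, "z": 0, "rx": 0, "ry": 0, "rz": 0},
  {"x": -0.8, "y": -0.8, "z": 0, "rx": 0, "ry": 0, "rz": 0},
  {"x": -0.8, "y": -0.8, "z": 0, "rx": 0, "ry": 0, "rz": 0},
  {"x": -0.8, "y": -0.8, "z": 0, "rx": 0, "ry": 0, "rz": 0},
  {"x": 0, "y": 0, "z": 0, "rx": 0, "ry": 0, "rz": 0},
], fingers=0.3)

```text
clock: 47.68
tool_pos: [0.4871, -0.0211, 0.1393]
orientation: [180.0, 0.0, -41.7]
force: [-0.0, -1.6, -0.5]
opening: 0.0569
gripper_force: 0.0
```

```bash
python3 -c "
from h import *
cv2.imwrite('pics/t4.png',cv2.resize(cams.snapshot('top')[140:350,150:530],None,fx=2.1,fy=2.1,interpolation=cv2.INTER_CUBIC))
cv2.imwrite('pics/s4.png',cams.snapshot('side'))"
```

```text
(no output)
```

View pics/t4.png

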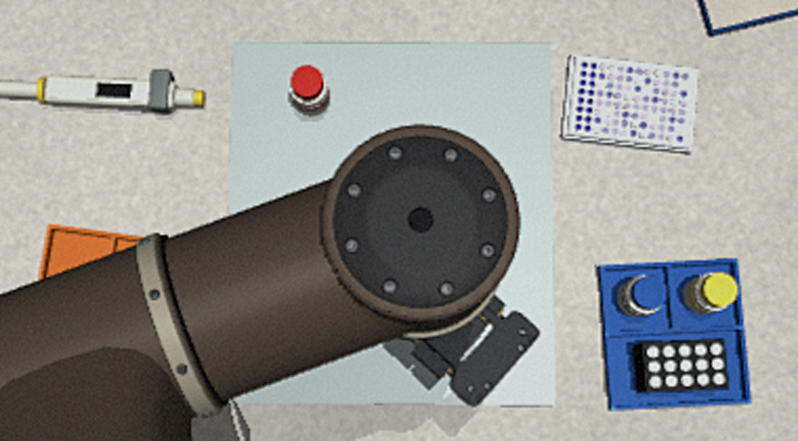

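View pics/s4.png

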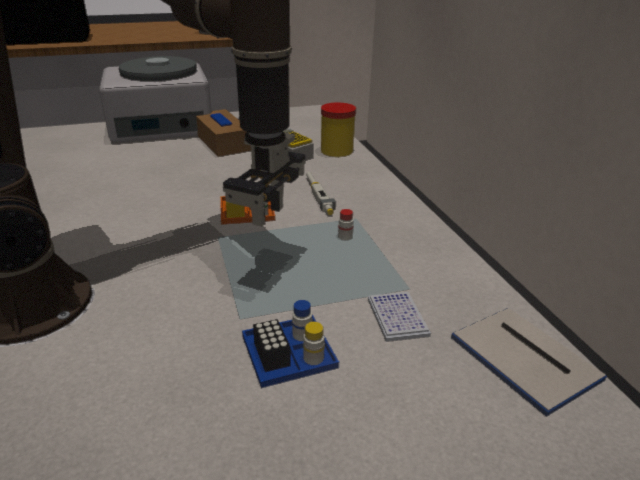

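The blue tray is complete: blue cap at crop (649,292), yellow cap at (718,291). The red bottle, plate and pipette have not moved. One numeric check of the green bottle from the earlier side view, then I'll hand in.

```bash
python3 - <<'E'
from h import *; import json
q=json.load(open('poses.json'))
P=w('side',200+302/5,170+105/5,.073)[:2]; x,y,a=q['orange']; d=P-[x,y]
e=np.array([d@[np.cos(a),np.sin(a)],d@[-np.sin(a),np.cos(a)]]); print(e)
if abs(e[0]-.035)<.012 and abs(e[1]+.032)<.012:
    from plant import workorder; print(workorder.close_job())
E
```

```text
[ 0.03607109 -0.03580576]
the job is handed in; nothing more can be done
None
```

Both kits are made up and the job is handed in at about 48 s of the 128 s allowed; in the pictures everything stood upright in its bay and the red bottle, well plate and pipette had not moved, but no pass or fail result came back.

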